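# Pack the opened vials in the transport case and draw its latch shut

## Task

The vaccination session is over: stand every vial from the desk upright in a pocket of the transport case's foam insert, with its orange snap cap pressed fully home. Then shut the lid, lay the latch's claw over the keeper on the lid and swing the lever down over centre until it lies home against the case, so that the case is latched for the courier; leave the plaster roll and the pen where they are.

Things in the scene. Friction and masses are not known exactly. Their poses are not given: they have to be found in the camera images.
- case: hard transport case, fixed on the desk: blue body 140 (x) x 240 (y) x 105 mm, white lid on it to 152 mm, steel draw latch in the middle of the front. Origin: centre of the underside; x from the front (latch) to the back (hinge), z up. Inside, foam insert with four pockets in a row along y; its top is 100 mm above the desk, the walls (6 mm) end 5 mm higher. Shut, the ceiling is 145 mm above the desk
- lid (a joint): lid angle, rad: 0 = shut, 1.42 = fully open (nearly upright behind the opening). Hinge line along the case's y, 70 mm behind the case's middle, 105 mm above the desk. Friction hinge: the lid stays where it is left; 2 to 5 N at its front edge moves it
- lid_front (a point): middle of the lid's upper front edge: 140 mm from the hinge line along the lid and 47 mm (the lid's depth) square to it. Shut: at the case's front, 152 mm above the desk. Open: the highest, rearmost edge; push here from behind to shut it. Axes: the case's when shut, turning with the lid
- keeper (a point): top middle of the keeper, a round steel bar 5 mm thick and 24 mm long (along y) on the lid's front, its axis 10 mm out from the lid's front face (7.5 mm of clear gap behind the bar). Lid shut: 127 mm above the desk. Axes as the lid's
- lever (a joint): latch lever angle, rad: 0 = swung down on the case's front (home, at its stop), 2.02 = most, up and out. Stays where left (1 N at its end moves it). With the claw hooked it takes about 3 N at its end, stretches the claw's spring by 3.5 mm, passes centre at about 0.4 and then holds itself; press it home
- lever_pivot (a point): the lever's pivot pin, along the case's y: 16 mm out from the front face, 72 mm above the desk. The lever is a steel plate 20 mm wide (y) and 4 mm thick; home, it slopes down and outward to the lip
- lever_end (a point): outer edge of the finger lip in which the lever ends, curled outward, 65 mm from the pivot. With the lever home it lies 13 mm above the desk and 45 mm out from the case's front face; push the lever here
- claw_arm (a joint): claw angle on the lever, rad. The claw leans from upright towards the lid by (lever + this); below 0 it leans out to the front. It starts at its stop, -2.32. Loose hinge: tipped past upright to the lid, it falls against the lid's front and stays. Its pin is on the lever, 18 mm from the pivot: 17 mm below it and 5 mm nearer the case when the lever is home, and turns with the lever
- claw_hook (a point): seat of the hook (middle of its underside), 70 mm from the claw's pin; a lip 2.5 mm thick hangs 4.5 mm lower on the lid's side. Hooked, it sits on the keeper point within 2 mm. With the lever above 1.8 and the claw leant on the shut lid the hook is 8 to 12 mm above the keeper with its lip behind the bar; swinging the lever down draws it over the bar. z runs from pin to hook
- claw_back (a point): point on the outer (front) face of the claw plate just below the hook, 64 mm from the claw's pin. The plate is 28 mm wide (along the case's y) and 3 mm thick. To tip the claw over, push here with shut fingers from the front towards the lid, passing above the lever's lip: under 1 N, and the lever stays (a firm pinch of the claw would drag the lever along). z runs from pin to hook
- pocket_1 (a point): centre of the flat floor of pocket 1 in the foam insert, 72 mm above the desk: an upright round hole 28 mm across and 28 mm deep with a 2 mm chamfer; the pockets lie 52 mm apart in a row along the case's y, 25 mm towards the front from the case's middle
- pocket_2 (a point): centre of the flat floor of pocket 2 in the foam insert, 72 mm above the desk: an upright round hole 28 mm across and 28 mm deep with a 2 mm chamfer; the pockets lie 52 mm apart in a row along the case's y, 25 mm towards the front from the case's middle
- pocket_3 (a point): centre of the flat floor of pocket 3 in the foam insert, 72 mm above the desk: an upright round hole 28 mm across and 28 mm deep with a 2 mm chamfer; the pockets lie 52 mm apart in a row along the case's y, 25 mm towards the front from the case's middle
- pocket_4 (a point): centre of the flat floor of pocket 4 in the foam insert, 72 mm above the desk: an upright round hole 28 mm across and 28 mm deep with a 2 mm chamfer; the pockets lie 52 mm apart in a row along the case's y, 25 mm towards the front from the case's middle
- vial_1: multi-dose glass vial, 23 mm across and 49 mm high with a printed paper label, standing upright on the desk, with an orange snap cap set loosely over its top (the stopper under it is purple); may be absent. Origin: centre of its underside, z up along the vial. 60 g, bottom-heavy: leaning up to 35 degrees it rights itself
- cap_1 (a joint): how far the orange snap cap of vial 1 stands above its home position, m: 0 = fully home. It starts 5 to 8 mm up; the cap is 23 mm across and 15 mm high, ribbed, its top 53 mm above the vial's underside when home; it slides stiffly along the vial's axis (about 4 N) and stays where it is
- vial_2: multi-dose glass vial, 23 mm across and 49 mm high with a printed paper label, standing upright on the desk, with an orange snap cap set loosely over its top (the stopper under it is blue); may be absent. Origin: centre of its underside, z up along the vial. 60 g, bottom-heavy: leaning up to 35 degrees it rights itself
- cap_2 (a joint): how far the orange snap cap of vial 2 stands above its home position, m: 0 = fully home. It starts 5 to 8 mm up; the cap is 23 mm across and 15 mm high, ribbed, its top 53 mm above the vial's underside when home; it slides stiffly along the vial's axis (about 4 N) and stays where it is
- vial_3: multi-dose glass vial, 23 mm across and 49 mm high with a printed paper label, standing upright on the desk, with an orange snap cap set loosely over its top (the stopper under it is purple); may be absent. Origin: centre of its underside, z up along the vial. 60 g, bottom-heavy: leaning up to 35 degrees it rights itself
- cap_3 (a joint): how far the orange snap cap of vial 3 stands above its home position, m: 0 = fully home. It starts 5 to 8 mm up; the cap is 23 mm across and 15 mm high, ribbed, its top 53 mm above the vial's underside when home; it slides stiffly along the vial's axis (about 4 N) and stays where it is
- vial_4: multi-dose glass vial, 23 mm across and 49 mm high with a printed paper label, standing upright on the desk, with an orange snap cap set loosely over its top (the stopper under it is blue); may be absent. Origin: centre of its underside, z up along the vial. 60 g, bottom-heavy: leaning up to 35 degrees it rights itself
- cap_4 (a joint): how far the orange snap cap of vial 4 stands above its home position, m: 0 = fully home. It starts 5 to 8 mm up; the cap is 23 mm across and 15 mm high, ribbed, its top 53 mm above the vial's underside when home; it slides stiffly along the vial's axis (about 4 N) and stays where it is
- plaster_roll: roll of fixing plaster lying flat, 52 mm across, 25 mm high; not part of the job. Origin: centre of its underside
- marker: blue-and-white pen, 138 mm long, lying on the desk; not part of the job. Origin: under its middle

How it is judged:
By the outcome, as a careful person would: the job done as asked, in the order asked, and still so for the second after the job is handed in, with the robot touching nothing.
Of vial_1, vial_2, vial_3, vial_4 only 3 to 4 are there at a start; the rules pass over those that are not, and their reading is None.
At some moment in a run one of vial_1, vial_2, vial_3, vial_4 may be knocked a few centimetres aside while the robot is not near it.
Once in a run the grip may slacken for a moment while it holds something.
It also fails if it takes over 210 s, if anything falls off the work surface, if the arm or the gripper's body presses on something with over 40 N, if the wrist force passes 120 N, or if a joint passes its speed limit or range.

## Robot

A 6-joint arm with a two-finger parallel gripper is mounted at the origin on a cart in front of the work surface, level with it; the furniture and walls round the work are solid. World frame = base frame: x ahead of the robot, y to its left, z up, the work surface at z = 0. Lengths are in m, angles in rad, forces in N, time in s.
With the tool pointing down it reaches from about 0.375 to 0.9 m from the base axis. Payload 3.1 kg.
Tool frame: the origin (TCP) lies between the finger pads; the fingertips stand 8 mm ahead of it and the grasp point (between the pads) lies 11 mm behind it; z points along the fingers, y is the line along which they close (so a half turn about z gives the same grasp; the last joint's range is limited). The gripper opens to 87 mm and grips with 3 to 60 N. Pads are 19 mm wide; open, the fingers measure 117 mm over their backs; the gripper's body (75 mm by 190 mm) begins 51 mm behind the grasp point.
Start: joints at [-1.446, 0.527, 1.433, -0, 1.181, -0.178], TCP at [0.187, -0.596, 0.231] pointing down, gripper open.
Joint ranges: [-3.08, 3.08], [-0.75, 2.2], [0.22, 2.44], [-1.43, 4.57], [0, 2.65], [-2.85, 2.85]. Speed limits (rad/s): [2.79, 2.79, 3.14, 3.14, 3.14, 3.14].

## Interface

Orientations are given as a unit quaternion [x, y, z, w].
In Python, from rig import robot, vision, job gives the robot as it stands.
- The arm moves only by the shell command python3 -m handwheel 'ROWS' [OPENING] [FORCE]. ROWS is JSON, a list of rows, each a list of 4 numbers: the shift along the tool's x, y, z as a fraction of full scale, then the turn about the tool's z as a fraction of full scale. A call has 1 to 20 rows; each row is the pose to reach, as a shift and turn from the pose commanded when the call began, along the tool's axes at that moment, turning the shorter way round; what a row does not reach only later rows make up. Full scale, the value 1, is 300 mm for a shift and 2 pi rad for a turn. A row lasts 1/12 s, in which the tool goes at most 41.7 mm and 7.16 degrees, less where a joint would pass 70% of its speed; a pose out of reach is approached as far as the arm can. A call with a number of a shift or a turn outside -1 to 1 is refused whole. A call with a gripper value outside its range is refused whole. OPENING is the opening in per cent of the stroke, from 0 (shut) to 100 (fully open), set as the call begins (- or left out, the last holds). The fingers move at their own pace and stop on an object; FORCE is the grip in N (left out, the last holds). Time passes only in rows, so rows that repeat a pose let the fingers close. It gives the time, the measured TCP pose, the force, the opening and the grip force at its end, in the units of the state.
- robot.get_obs(): the state, without advancing time (a new reading comes with each control period).
- vision.camera(name): name is "side" or "top" or "wrist"; returns a dict with "frame" (384x512x3 uint8, red, green, blue), "K" (3x3 intrinsics, pixels), "cam_to_world" (4x4, takes a point from camera to world coordinates); the wrist camera has in their place "hand_eye" (4x4, takes a point from camera to tool coordinates, whose origin is the TCP and whose axes are the flange's). Camera axes: x right, y down, z forward; pixel columns grow to the right and rows downward; lengths in m; the calibration is good to about 2 mm. The wrist camera is an equidistant fisheye: a pixel r from the principal point sees the ray r / f radians off the axis. A picture is of the moment at which its call begins: read the wrist's pose just before it. There is no depth.
- job.hand_in(): hands the job in; it is judged then, once.
Trained networks look in the newest picture that a camera, given by its name, has taken for a name from the list of things; names that differ only in an ending like _2 or _b are one class to them, and where a whole thing is asked for, a point or a joint stands for the part that bears it (a point fixed in the world has none). Each returns a list of dicts, best first, with "conf" (0 to 1); they miss things now and then, are a little off and sometimes report something else, mostly with a low value. They report only what shows in the picture. A call takes as long as a camera call.
- vision.look_for(camera, label): "point" ([row, column] in pixels, amid what is visible of it).
- vision.outline_of(camera, label): "mask" (384x512 bool, what is visible of it) and "point" ([row, column] in pixels, amid what is visible of it).
The state is a dict: "time": time; "q": joint angles; "joint_velocities": joint speeds; "joint_torque": joint torques, N m; "position": TCP position; "tool_rot": TCP orientation; "ft_force": force on the tool from outside, world axes, zero at the start; "moment": the same for the moment, N m; "grip_width": finger opening in m; "grip_force": force on a finger pad.
Only numpy, scipy, OpenCV 4.12 (cv2) and the standard library are available. Lean on these libraries where they do the work, as an engineer would, in place of code of your own. Each camera call takes 0.05 s, during which the arm holds its last target. There are 200 camera calls.

## Working session

There is one attempt and no reset: what is moved stays moved. The work goes in short steps, Python scripts to look and compute and a shell command to move; the robot and the scene stay as the last step left them, time stands still between calls to the robot, and variables do not carry over. Pictures are saved under pics/ and viewed, at most 14 in all, crops included, and the job is handed in when it is done.

```bash
ls; mkdir -p pics
python3 - <<'E'
from rig import robot, vision, job
import cv2,numpy as np
o=robot.get_obs();print({k:np.round(v,3).tolist() for k,v in o.items()})
for c in["side","top"]:
    d=vision.camera(c);cv2.imwrite(f"pics/{c}0.png",d["frame"][...,::-1]);print(np.round(d["K"],1).tolist(),np.round(d["cam_to_world"],3).tolist())
    for l in["case","lid","lid_front","keeper","lever_pivot","lever_end","claw_hook","pocket_1","vial_1","cap_1","plaster_roll","marker"]:
        try: print(c,l,[(np.round(x["point"]).tolist(),round(x["conf"],2)) for x in vision.look_for(c,l)][:6])
        except Exception as e: print(l,e)
d=vision.camera("wrist");print(d["K"],np.round(d["hand_eye"],4).tolist())
E
```

```text
pics
{'time': 0.0, 'q': [-1.446, 0.528, 1.434, -0.0, 1.181, -0.178], 'joint_velocities': [-0.001, 0.001, 0.001, -0.001, 0.002, 0.001], 'joint_torque': [0.0, -44.005, -17.659, 0.063, 0.058, -0.0], 'position': [0.187, -0.596, 0.23], 'tool_rot': [0.988, 0.151, 0.0, -0.001], 'ft_force': [-0.022, -0.145, -0.712], 'moment': [-0.036, -0.014, -0.071], 'grip_force': 0.0, 'grip_width': 0.087}
[[355.0, 0.0, 260.7], [0.0, 355.0, 192.5], [0.0, 0.0, 1.0]] [[1.0, 0.019, -0.002, 0.582], [0.009, -0.383, 0.924, -0.855], [0.017, -0.923, -0.383, 0.46], [0.0, 0.0, 0.0, 1.0]]
side case [([201.0, 274.0], 0.62)]
side lid [([165.0, 298.0], 0.82)]
side lid_front [([167.0, 296.0], 0.58)]
side keeper [([164.0, 297.0], 0.61), ([192.0, 266.0], 0.25)]
side lever_pivot [([186.0, 226.0], 0.68)]
side lever_end [([185.0, 224.0], 0.78), ([181.0, 224.0], 0.72)]
side claw_hook []
side pocket_1 [([187.0, 266.0], 0.56), ([166.0, 295.0], 0.3)]
side vial_1 [([257.0, 239.0], 0.84), ([289.0, 192.0], 0.8), ([302.0, 256.0], 0.76), ([264.0, 194.0], 0.68), ([197.0, 274.0], 0.21)]
side cap_1 [([167.0, 296.0], 0.75), ([248.0, 238.0]
[... 528 characters left out ...]
top lever_pivot [([223.0, 205.0], 0.85)]
top lever_end [([220.0, 204.0], 0.78)]
top claw_hook [([227.0, 200.0], 0.65)]
top pocket_1 [([171.0, 212.0], 0.81)]
top vial_1 [([190.0, 372.0], 0.63), ([237.0, 321.0], 0.54), ([201.0, 308.0], 0.45)]
top cap_1 [([237.0, 328.0], 0.65), ([201.0, 312.0], 0.55), ([238.0, 362.0], 0.46)]
top plaster_roll [([145.0, 332.0], 0.91), ([165.0, 212.0], 0.63), ([187.0, 371.0], 0.26)]
top marker [([136.0, 360.0], 0.51)]
[[297.31863964   0.         255.34158391]
 [  0.         297.31863964 188.99042423]
 [  0.           0.           1.        ]] [[0.002, -0.9674, -0.2532, 0.0687], [1.0, 0.002, 0.0002, 0.0003], [0.0003, -0.2532, 0.9674, -0.1537], [0.0, 0.0, 0.0, 1.0]]
```

Run:
```python
import cv2,numpy as np
a=cv2.imread("pics/top0.png")[60:280,120:440];cv2.imwrite("pics/top0c.png",cv2.resize(a,None,fx=2.5,fy=2.5,interpolation=cv2.INTER_CUBIC))
a=cv2.imread("pics/side0.png")[110:350,140:400];cv2.imwrite("pics/side0c.png",cv2.resize(a,None,fx=2.5,fy=2.5,interpolation=cv2.INTER_CUBIC))
```

```text
(no output)
```

View pics/top0c.png

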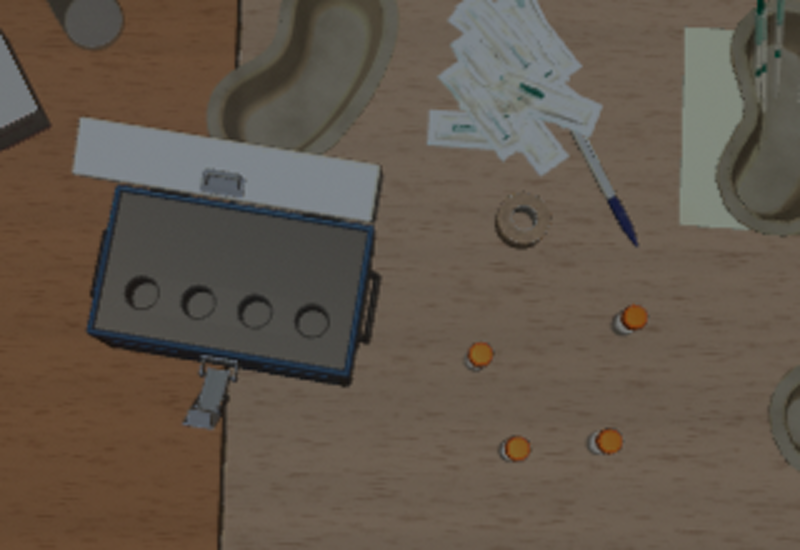

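View pics/side0c.png

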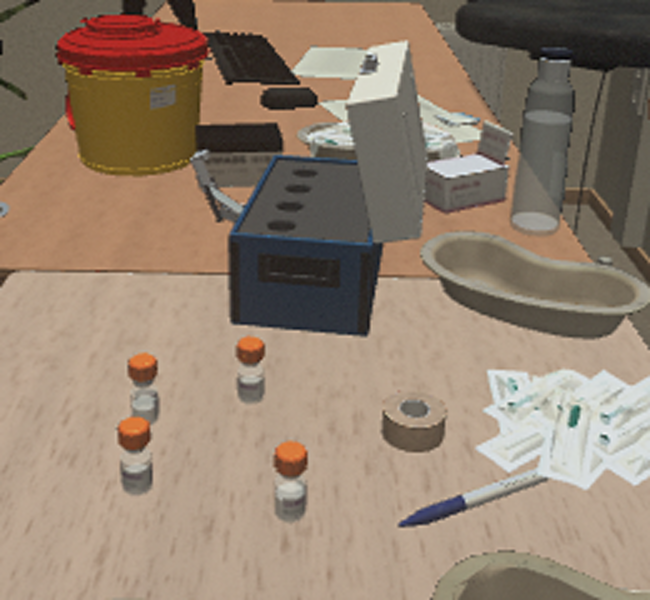

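The overhead view shows four orange-capped vials (crop px 480,355 / 633,318 / 516,448 / 608,441), four empty pockets, the lid open and the latch lever up and out. The side view agrees. Next I triangulate.

```bash
cat > h.py <<'E'
from rig import robot, vision, job
import cv2,numpy as np
from scipy.spatial.transform import Rotation as R
from scipy.optimize import least_squares
def shot(c,save=None):
    o=robot.get_obs();d=vision.camera(c);d['c']=c
    if c=="wrist":
        T=np.eye(4);T[:3,:3]=R.from_quat(o["tool_rot"]).as_matrix();T[:3,3]=o["position"];d["T"]=T@d["hand_eye"]
    else: d["T"]=d["cam_to_world"]
    if save: cv2.imwrite(save,d["frame"][...,::-1])
    return d
def ray(d,rc):
    K=d["K"];v=np.array([(rc[1]-K[0,2])/K[0,0],(rc[0]-K[1,2])/K[1,1]])
    if d['c']=="wrist":
        r=np.hypot(*v);v=np.r_[v/max(r,1e-9)*np.sin(r),np.cos(r)]
    else: v=np.r_[v,1]
    v=d["T"][:3,:3]@v;return d["T"][:3,3],v/np.linalg.norm(v)
def proj(d,P):
    p=d["T"][:3,:3].T@(np.asarray(P)-d["T"][:3,3]);K=d["K"]
    if d['c']=="wrist":
        h=np.hypot(p[0],p[1]);t=np.arctan2(h,p[2]);q=p[:2]/max(h,1e-9)*t
    else: q=p[:2]/p[2]
    return np.array([q[1]*K[1,1]+K[1,2],q[0]*K[0,0]+K[0,2]])
def onz(d,rc,z):
    o,v=ray(d,rc);return o+v*(z-o[2])/v[2]
def tri(rays):
    A=np.zeros((3,3));b=np.zeros(3)
    for o,v in rays: M=np.eye(3)-np.outer(v,v);A+=M;b+=M@o
    p=np.linalg.solve(A,b);return p,max(np.linalg.norm((np.eye(3)-np.outer(v,v))@(p-o)) for o,v in rays)
def orange(d,amin=25):
    h=cv2.cvtColor(d["frame"],cv2.COLOR_RGB2HSV);m=cv2.inRange(h,(5,170,70),(20,255,255))
    n,l,s,c=cv2.connectedComponentsWithStats(m);return [(c[i][::-1],s[i,4]) for i in range(1,n) if s[i,4]>=amin]
def caps():
    t,s=shot("top"),shot("side");out=[]
    B=orange(s,15)
    for rc,a in orange(t,15):
        best=min(((tri([ray(t,rc),ray(s,q)]),q) for q,_ in B),key=lambda x:x[0][1])
        out.append(np.r_[best[0][0],best[0][1]])
    return np.array(out)
def togo(P,yaw=None):
    """rows fractions: shift from measured TCP to P (3) along tool axes; yaw = world angle of tool x"""
    o=robot.get_obs();M=R.from_quat(o["tool_rot"]).as_matrix();s=M.T@(np.asarray(P)-o["position"])/.3
    y=np.arctan2(M[1,0],M[0,0]);t=0 if yaw is None else -((yaw-y+np.pi)%(2*np.pi)-np.pi)/(2*np.pi)
    return np.round(np.r_[s,t],4).tolist(),round(float(np.degrees(y)),1)
E
python3 - <<'E'
from h import *
np.set_printoptions(suppress=True,precision=4)
print(caps())
t=shot("top")
f=lambda u,v:(60+v/2.5,120+u/2.5)
P=np.array([onz(t,f(*p),.1) for p in [(142,293),(199,302),(255,311),(312,321)]]);print("pockets",P,np.diff(P[:,:2],axis=0),np.linalg.norm(np.diff(P[:,:2],axis=0),axis=1))
C=np.array([onz(t,f(*p),.105) for p in [(118,186),(375,225),(350,373),(90,331)]]);print("rim",C)
for l in ["lever_end","claw_hook","keeper","plaster_roll"]:
    print(l,[(np.round(x["point"],1).tolist(),round(x["conf"],2)) for x in vision.look_for("top",l)])
E
```

```text
[[ 0.5759 -0.337   0.0552  0.    ]
 [ 0.5378 -0.1923  0.0559  0.0004]
 [ 0.4591 -0.3115  0.0559  0.0005]
 [ 0.4506 -0.2265  0.0579  0.0005]
 [ 0.4597  0.8815 -0.5998  0.0056]]
pockets [[ 0.5818  0.1174  0.1   ]
 [ 0.5745  0.0655  0.1   ]
 [ 0.5673  0.0147  0.1   ]
 [ 0.5592 -0.0369  0.1   ]] [[-0.0072 -0.0519]
 [-0.0072 -0.0508]
 [-0.0081 -0.0516]] [0.0524 0.0513 0.0522]
rim [[ 0.6794  0.1429  0.105 ]
 [ 0.6475 -0.092   0.105 ]
 [ 0.5124 -0.072   0.105 ]
 [ 0.5456  0.1613  0.105 ]]
lever_end [([220.4, 204.6], 0.53)]
claw_hook [([226.1, 198.9], 0.61), ([222.1, 204.2], 0.55)]
keeper [([129.6, 209.2], 0.74)]
plaster_roll [([145.5, 333.1], 0.65)]
```

Run:
```python
from h import *
print(togo([.5378,-.1923,.16],np.radians(171.7)))
```

```text
([1.5187, -0.9353, 0.2351, -0.4286], 17.4)
```

```bash
python3 -m handwheel '[[0.08,-0.05,0,-0.02],[0.16,-0.1,0,-0.04],[0.24,-0.15,0,-0.06],[0.32,-0.2,0,-0.08],[0.4,-0.25,0,-0.1],[0.48,-0.3,0,-0.12],[0.56,-0.35,0,-0.14],[0.64,-0.4,0,-0.16],[0.72,-0.45,0,-0.18],[0.76,-0.47,0,-0.2],[0.76,-0.47,0,-0.214],[0.76,-0.47,0,-0.214]]' 60 20
python3 - <<'E'
from h import *
print(togo([.5378,-.1923,.16],np.radians(171.7)))
E
```

```text
time: 2.7
position: [0.3631, -0.3927, 0.2307]
tool_rot: [0.678, 0.735, -0.0, 0.0]
ft_force: [0.0, 0.2, 0.7]
grip_width: 0.0523
grip_force: 0.0
([0.6186, 0.6346, 0.2357, -0.214], 94.7)
```

```bash
python3 -m handwheel '[[0.08,0.08,0.03,-0.02],[0.16,0.16,0.06,-0.04],[0.24,0.24,0.09,-0.06],[0.32,0.32,0.12,-0.08],[0.4,0.4,0.15,-0.1],[0.48,0.48,0.18,-0.12],[0.56,0.56,0.21,-0.14],[0.618,0.634,0.235,-0.16],[0.618,0.634,0.235,-0.18],[0.618,0.634,0.235,-0.2],[0.618,0.634,0.235,-0.214],[0.618,0.634,0.235,-0.214],[0.618,0.634,0.235,-0.214]]'
cat >> h.py <<'E'
def wcap(P,save=None):
    d=shot("wrist",save);B=orange(d,60);p=proj(d,P)
    rc,a=min(B,key=lambda b:np.hypot(*(b[0]-p)));print("pred",p.round(),"seen",rc.round(),"area",a);return onz(d,rc,P[2])
E
python3 - <<'E'
from h import *
p=wcap([.5378,-.1923,.053],"pics/w1.png");print(p.round(4));print(togo([p[0],p[1],.04],np.radians(171.7)))
E
```

```text
time: 3.78
position: [0.5376, -0.1945, 0.16]
tool_rot: [0.077, 0.997, -0.0, 0.0]
ft_force: [-0.3, -0.1, 0.4]
grip_width: 0.0522
grip_force: 0.0
pred [190. 258.] seen [189. 257.] area 390
[ 0.5374 -0.1936  0.053 ]
([0.0011, 0.0031, 0.4003, -0.0013], 171.2)
```

View pics/w1.png

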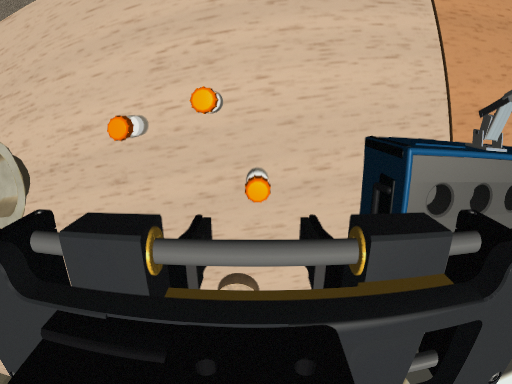

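```bash
python3 -m handwheel '[[0.001,0.003,0.12,-0.001],[0.001,0.003,0.24,-0.001],[0.001,0.003,0.34,-0.001],[0.001,0.003,0.38,-0.001],[0.001,0.003,0.4,-0.001],[0.001,0.003,0.4,-0.001]]'; python3 -m handwheel '[[0,0,0,0],[0,0,0,0],[0,0,0,0],[0,0,0,0],[0,0,0,0],[0,0,-0.02,0],[0,0,-0.08,0],[0,0,-0.2,0],[0,0,-0.32,0],[0,0,-0.44,0],[0,0,-0.5,0],[0,0,-0.5,0],[0,0,-0.5,0]]' 0 20;  python3 - <<'E'
from h import *
print(togo([.5592,-.0369,.19],np.radians(171.7)))
E
```

```text
time: 4.33
position: [0.5371, -0.1932, 0.0392]
tool_rot: [0.072, 0.997, 0.0, -0.001]
ft_force: [0.9, -0.2, 0.1]
grip_width: 0.0524
grip_force: 0.0
time: 5.42
position: [0.5379, -0.1933, 0.1916]
tool_rot: [0.071, 0.997, -0.001, 0.001]
ft_force: [-0.4, 0.3, -1.0]
grip_width: 0.0223
grip_force: 20.0
([0.0036, 0.526, 0.0048, 0.0004], 171.9)
```

```bash
python3 -m handwheel '[[0.003,0.1,0,0],[0.003,0.22,0,0],[0.003,0.34,0,0],[0.003,0.44,0,0],[0.003,0.5,0,0],[0.003,0.526,0,0],[0.003,0.526,0,0],[0.003,0.526,0,0]]';  python3 - <<'E'
from h import *
d=shot("wrist","pics/w2.png")
print(robot.get_obs()["position"])
for P in [(.5818,.1174,.1),(.5745,.0655,.1),(.5673,.0147,.1),(.5592,-.0369,.1)]: print(proj(d,P).round(1))
print([(np.round(x["point"],1).tolist(),round(x["conf"],2)) for x in vision.look_for("wrist","pocket_1")])
E
```

```text
time: 6.08
position: [0.5583, -0.037, 0.189]
tool_rot: [0.071, 0.997, -0.0, -0.001]
ft_force: [-0.3, -0.5, -0.1]
grip_width: 0.0226
grip_force: 20.0
[ 0.55857729 -0.03766162  0.18925373]
[196.6 420.1]
[197.1 371.4]
[197.3 316.5]
[196.5 255.9]
[([189.2, 332.0], 0.61)]
```

View pics/w2.png

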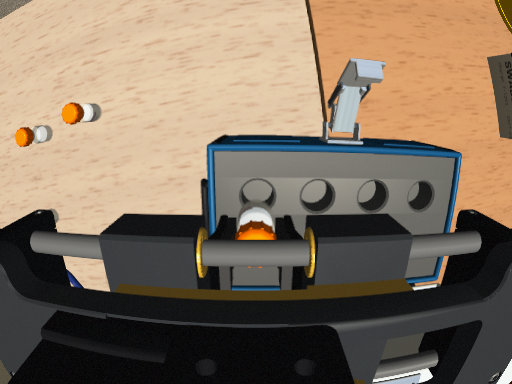

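The wrist view shows the four pockets at about (193,258), (195,317), (195,372), (194,420). The held vial covers the lower edge of the first one. I'll refine with circle fits in this frame.

Run:
```python
from h import *
d=shot("wrist");g=cv2.cvtColor(d["frame"],cv2.COLOR_RGB2GRAY)[165:225,225:450]
g=cv2.resize(g,None,fx=4,fy=4,interpolation=cv2.INTER_CUBIC)
P0=np.array([(.5592,-.0369,.1),(.5673,.0147,.1),(.5745,.0655,.1),(.5818,.1174,.1)])
# refine: maximise outward brightness step along projected 28-32 mm rim circle
gx=cv2.GaussianBlur(cv2.cvtColor(d["frame"],cv2.COLOR_RGB2GRAY).astype(np.float32),(0,0),.8)
th=np.linspace(0,2*np.pi,72,endpoint=False)
for i,P in enumerate(P0):
    best=[]
    for dx in np.arange(-.006,.0061,.0005):
        for dy in np.arange(-.006,.0061,.0005):
            v=[]
            for r in (.0145,.0175):
                q=np.array([proj(d,P+[dx+r*np.cos(t),dy+r*np.sin(t),0]) for t in (th if i else th[np.cos(th-np.radians(171))>.0])],np.float32)
                v.append(cv2.remap(gx,q[:,1],q[:,0],cv2.INTER_LINEAR).ravel())
            best.append((np.median(v[1]-v[0])+np.mean(np.clip(v[1]-v[0],0,30)),dx,dy))
    b=max(best);print(i,np.round(b,4),(P+[b[1],b[2],0]).round(4))
```

```text
0 [ 6.68004e+01 -5.00000e-04  1.00000e-03] [ 0.5587 -0.0359  0.1   ]
1 [ 7.93877e+01 -2.00000e-03  1.00000e-03] [0.5653 0.0157 0.1   ]
2 [ 6.99478e+01 -1.50000e-03  5.00000e-04] [0.573 0.066 0.1  ]
3 [ 6.02477e+01 -1.00000e-03  5.00000e-04] [0.5808 0.1179 0.1   ]
```

```bash
python3 -m handwheel '[[0,0.002,0.08,0],[0,0.002,0.14,0],[0,0.002,0.18,0],[0,0.002,0.2,0],[0,0.002,0.22,0],[0,0.002,0.235,0],[0,0.002,0.248,0],[0,0.002,0.252,0],[0,0.002,0.252,0]]'
```

```text
time: 6.98
position: [0.5595, -0.0364, 0.115]
tool_rot: [0.071, 0.997, -0.0, 0.001]
ft_force: [-0.3, 0.3, -0.0]
grip_width: 0.0225
grip_force: 20.0
```

```bash
python3 -m handwheel '[[0,0,0.004,0],[0,0,0.006,0],[0,0,0.006,0]]'; python3 -m handwheel '[[0,0,0,0],[0,0,0,0],[0,0,0,0],[0,0,-0.02,0],[0,0,-0.06,0],[0,0,-0.16,0],[0,0,-0.28,0],[0,0,-0.28,0],[0,0,-0.28,0]]' 40
python3 - <<'E'
from h import *
c=caps();print(c.round(4))
d=shot("wrist");p=proj(d,[.5584,-.0363,.129]);print(p,[(a.round(),n) for a,n in orange(d,60)])
print(togo([.4506,-.2265,.16],np.radians(171.7)))
E
```

```text
time: 7.23
position: [0.56, -0.0363, 0.1148]
tool_rot: [0.071, 0.997, -0.0, 0.001]
ft_force: [-1.7, 0.3, 9.8]
grip_width: 0.0224
grip_force: 20.0
time: 7.98
position: [0.5606, -0.0365, 0.199]
tool_rot: [0.071, 0.997, -0.001, 0.003]
ft_force: [-0.8, -0.5, -0.4]
grip_width: 0.0348
grip_force: 0.0
[[ 5.7570e-01 -3.3670e-01  5.5000e-02  1.0000e-04]
 [ 4.5920e-01 -3.1130e-01  5.5700e-02  4.0000e-04]
 [ 4.5070e-01 -2.2640e-01  5.8000e-02  6.0000e-04]
 [ 5.1230e-01  1.1937e+00 -1.1450e+00  4.5300e-02]]
[203.09481283 255.16578927] [(array([113.,  74.]), np.int32(341)), (array([136.,  27.]), np.int32(264)), (array([202., 254.]), np.int32(427)), (array([284., 414.]), np.int32(84)), (array([290., 144.]), np.int32(67)), (array([294., 212.]), np.int32(117)), (array([295., 250.]), np.int32(79)), (array([294., 283.]), np.int32(96))]
([0.264, -0.6798, 0.1192, 0.0004], 171.8)
```

```bash
python3 -m handwheel '[[0.04,-0.1,0,0],[0.09,-0.22,0,0],[0.13,-0.34,0,0],[0.17,-0.46,0.03,0],[0.22,-0.57,0.07,0],[0.25,-0.65,0.1,0],[0.264,-0.68,0.119,0],[0.264,-0.68,0.119,0],[0.264,-0.68,0.119,0]]' 55;  python3 - <<'E'
from h import *
p=wcap([.4507,-.2264,.053]);print(p.round(4));print(togo([p[0],p[1],.04],np.radians(171.7)))
E
```

```text
time: 8.88
position: [0.4512, -0.2262, 0.1599]
tool_rot: [0.072, 0.997, 0.001, -0.001]
ft_force: [0.1, 0.4, 0.1]
grip_width: 0.0478
grip_force: 0.0
pred [190. 255.] seen [190. 254.] area 451
[ 0.4507 -0.2276  0.053 ]
([0.0024, -0.007, 0.4017, 0.0004], 171.9)
```

```bash
python3 -m handwheel '[[0.002,-0.004,0.12,0],[0.002,-0.004,0.24,0],[0.002,-0.004,0.34,0],[0.002,-0.004,0.38,0],[0.002,-0.004,0.398,0],[0.002,-0.004,0.398,0]]'; python3 -m handwheel '[[0,0,0,0],[0,0,0,0],[0,0,0,0],[0,0,0,0],[0,0,0,0],[0,0,-0.02,0],[0,0,-0.08,0],[0,0,-0.2,0],[0,0,-0.32,0],[0,0,-0.44,0],[0,0,-0.5,0],[0,0,-0.5,0],[0,0,-0.5,0]]' 0 25;  python3 - <<'E'
from h import *
print(togo([.566,.0153,.19],np.radians(171.7)))
E
```

```text
time: 9.43
position: [0.4513, -0.2264, 0.0407]
tool_rot: [0.07, 0.998, 0.001, -0.001]
ft_force: [-0.3, -0.2, -0.3]
grip_width: 0.0477
grip_force: 0.0
time: 10.52
position: [0.4512, -0.2282, 0.1929]
tool_rot: [0.071, 0.997, -0.001, 0.001]
ft_force: [-1.3, -0.3, -1.8]
grip_width: 0.0224
grip_force: 25.0
([-0.2636, 0.8579, 0.0091, 0.0004], 171.8)
```

```bash
python3 -m handwheel '[[-0.08,0.1,0,0],[-0.16,0.22,0,0],[-0.23,0.34,0,0],[-0.264,0.47,0,0],[-0.264,0.6,0,0],[-0.264,0.72,0,0],[-0.264,0.81,0,0],[-0.264,0.85,0,0],[-0.264,0.858,0,0],[-0.264,0.858,0,0],[-0.264,0.858,0,0]]';  python3 - <<'E'
from h import *
print(togo([.566,.0153,.113],np.radians(171.7)))
d=shot("wrist");print([(a.round(),n) for a,n in orange(d,60)],proj(d,[.566,.0153,.22]))
E
```

```text
time: 11.43
position: [0.5654, 0.0144, 0.1908]
tool_rot: [0.071, 0.997, -0.0, -0.001]
ft_force: [-0.1, -0.5, 0.3]
grip_width: 0.0226
grip_force: 25.0
([-0.0019, 0.0035, 0.2593, 0.0003], 171.8)
[(array([140.,   3.]), np.int32(121)), (array([203., 191.]), np.int32(617)), (array([221.,   8.]), np.int32(87)), (array([231., 255.]), np.int32(638)), (array([287., 375.]), np.int32(147)), (array([290., 329.]), np.int32(69)), (array([292., 308.]), np.int32(69)), (array([293., 179.]), np.int32(66)), (array([294., 209.]), np.int32(94)), (array([294., 237.]), np.int32(82))] [264.07187491 257.86859432]
```

```bash
python3 -m handwheel '[[-0.001,0.002,0.08,0],[-0.001,0.002,0.14,0],[-0.001,0.002,0.18,0],[-0.001,0.002,0.2,0],[-0.001,0.002,0.22,0],[-0.001,0.002,0.235,0],[-0.001,0.002,0.248,0],[-0.001,0.002,0.252,0],[-0.001,0.002,0.252,0]]'; python3 -m handwheel '[[0,0,0.004,0],[0,0,0.006,0],[0,0,0.006,0]]'
```

```text
time: 12.23
position: [0.5662, 0.016, 0.116]
tool_rot: [0.071, 0.997, -0.0, -0.0]
ft_force: [0.3, -0.6, -0.8]
grip_width: 0.0227
grip_force: 25.0
time: 12.48
position: [0.5663, 0.0162, 0.1144]
tool_rot: [0.071, 0.997, -0.0, 0.0]
ft_force: [-0.4, -0.1, -0.7]
grip_width: 0.0225
grip_force: 25.0
```

Not touching yet, so I release here, a couple of mm above the floor.

```bash
python3 -m handwheel '[[0,0,0.004,0],[0,0,0.004,0],[0,0,0.004,0]]'; python3 -m handwheel '[[0,0,0,0],[0,0,0,0],[0,0,0,0],[0,0,-0.02,0],[0,0,-0.06,0],[0,0,-0.16,0],[0,0,-0.28,0],[0,0,-0.28,0],[0,0,-0.28,0]]' 40
python3 - <<'E'
from h import *
c=caps();print(c.round(4))
print(togo([.4592,-.3113,.16],np.radians(171.7)))
E
```

```text
time: 12.73
position: [0.5665, 0.0163, 0.114]
tool_rot: [0.071, 0.997, -0.0, 0.001]
ft_force: [-0.8, 0.4, 5.4]
grip_width: 0.0226
grip_force: 25.0
time: 13.48
position: [0.5679, 0.0159, 0.1995]
tool_rot: [0.071, 0.997, -0.0, 0.003]
ft_force: [-0.2, -1.1, -0.8]
grip_width: 0.0348
grip_force: 0.0
[[ 5.758e-01 -3.366e-01  5.490e-02  1.000e-04]
 [ 4.591e-01 -3.113e-01  5.580e-02  5.000e-04]]
([0.1959, -1.1311, 0.1222, 0.0004], 171.8)
```

```bash
python3 -m handwheel '[[0,-0.1,0,0],[0,-0.22,0,0],[0,-0.34,0,0],[0.04,-0.46,0,0],[0.09,-0.58,0.03,0],[0.13,-0.7,0.06,0],[0.17,-0.82,0.09,0],[0.19,-0.93,0.11,0],[0.19,-0.98,0.12,0],[0.19,-0.98,0.12,0]]' 55;  python3 -m handwheel '[[0.006,-0.1,0,0],[0.006,-0.14,0,0],[0.006,-0.15,0,0],[0.006,-0.15,0,0],[0.006,-0.15,0,0]]'
python3 - <<'E'
from h import *
p=wcap([.4592,-.3113,.053]);print(p.round(4));print(togo([p[0],p[1],.04],np.radians(171.7)))
E
```

```text
time: 14.42
position: [0.4669, -0.2696, 0.159]
tool_rot: [0.073, 0.997, 0.0, -0.001]
ft_force: [0.5, 0.3, -0.6]
grip_width: 0.0478
grip_force: 0.0
time: 14.83
position: [0.4601, -0.3095, 0.1607]
tool_rot: [0.071, 0.997, 0.001, -0.0]
ft_force: [0.3, 0.8, 0.6]
grip_width: 0.0476
grip_force: 0.0
pred [189. 253.] seen [189. 252.] area 451
[ 0.4588 -0.3127  0.053 ]
([0.0024, -0.0124, 0.4027, 0.0006], 171.9)
```

```bash
python3 -m handwheel '[[0.002,-0.01,0.12,0],[0.002,-0.01,0.24,0],[0.002,-0.01,0.34,0],[0.002,-0.01,0.38,0],[0.002,-0.01,0.4,0],[0.002,-0.01,0.4,0]]'; python3 -m handwheel '[[0,0,0,0],[0,0,0,0],[0,0,0,0],[0,0,0,0],[0,0,0,0],[0,0,-0.02,0],[0,0,-0.08,0],[0,0,-0.2,0],[0,0,-0.32,0],[0,0,-0.44,0],[0,0,-0.5,0],[0,0,-0.5,0],[0,0,-0.5,0]]' 0 25;  python3 -m handwheel '[[-0.08,0.1,0,0],[-0.16,0.22,0,0],[-0.23,0.34,0,0],[-0.27,0.47,0,0],[-0.27,0.6,0,0],[-0.27,0.72,0,0],[-0.27,0.81,0,0],[-0.27,0.85,0,0],[-0.27,0.86,0,0],[-0.27,0.86,0,0]]'
python3 - <<'E'
from h import *
print(togo([.5735,.0661,.19],np.radians(171.7)))
E
```

```text
time: 15.38
position: [0.4589, -0.3129, 0.0403]
tool_rot: [0.071, 0.998, 0.001, -0.001]
ft_force: [0.0, 0.7, 1.2]
grip_width: 0.0477
grip_force: 0.0
time: 16.47
position: [0.4592, -0.3143, 0.1925]
tool_rot: [0.071, 0.997, -0.001, 0.001]
ft_force: [-1.1, 0.7, -1.1]
grip_width: 0.0229
grip_force: 24.9
time: 17.3
position: [0.5751, -0.0698, 0.1898]
tool_rot: [0.07, 0.998, -0.0, -0.001]
ft_force: [0.1, 0.4, -0.6]
grip_width: 0.0227
grip_force: 24.9
([0.0688, 0.4477, -0.0006, 0.0006], 171.9)
```

```bash
python3 -m handwheel '[[0.02,0.1,0,0],[0.04,0.22,0,0],[0.06,0.34,0,0],[0.068,0.42,0,0],[0.068,0.447,0,0],[0.068,0.447,0,0],[0.068,0.447,0,0]]'
python3 - <<'E'
from h import *
print(togo([.5735,.0661,.113],np.radians(171.7)))
E
```

```text
time: 17.88
position: [0.5749, 0.0638, 0.1907]
tool_rot: [0.071, 0.997, -0.001, 0.0]
ft_force: [0.2, -0.8, -0.6]
grip_width: 0.0224
grip_force: 24.9
([0.0059, 0.0073, 0.2591, 0.0003], 171.8)
```

```bash
python3 -m handwheel '[[0.005,0.006,0.08,0],[0.005,0.006,0.14,0],[0.005,0.006,0.18,0],[0.005,0.006,0.2,0],[0.005,0.006,0.22,0],[0.005,0.006,0.235,0],[0.005,0.006,0.248,0],[0.005,0.006,0.256,0],[0.005,0.006,0.256,0]]'
python3 - <<'E'
from h import *
print(togo([.5735,.0661,.113],np.radians(171.7)), robot.get_obs()["ft_force"])
E
```

```text
time: 18.63
position: [0.5732, 0.0674, 0.114]
tool_rot: [0.071, 0.997, -0.0, -0.0]
ft_force: [-0.3, 0.2, -1.1]
grip_width: 0.0225
grip_force: 24.9
([-0.0016, -0.0041, 0.0034, 0.0004], 171.8) [-0.27661439  0.16001526 -1.12771829]
```

```bash
python3 -m handwheel '[[0,0,0.003,0],[0,0,0.004,0],[0,0,0.004,0]]'; python3 -m handwheel '[[0,0,0,0],[0,0,0,0],[0,0,0,0],[0,0,-0.02,0],[0,0,-0.06,0],[0,0,-0.16,0],[0,0,-0.28,0],[0,0,-0.28,0],[0,0,-0.28,0]]' 40; python3 -m handwheel '[[0,-0.1,0,0],[0,-0.22,0,0],[0,-0.34,0,0],[0,-0.46,0,0],[0,-0.58,0.02,0],[0,-0.7,0.04,0],[0,-0.82,0.06,0],[0,-0.9,0.08,0],[0,-0.94,0.1,0],[0,-0.94,0.12,0]]' 55
python3 - <<'E'
from h import *
c=caps();print(c.round(4))
c=c[np.argmin(np.abs(c[:,0]-.576)+np.abs(c[:,1]+.337))];print(togo([c[0],c[1],.16],np.radians(171.7)))
E
```

```text
time: 18.88
position: [0.5737, 0.0676, 0.1135]
tool_rot: [0.071, 0.997, -0.0, 0.001]
ft_force: [-0.4, 0.0, 0.9]
grip_width: 0.0226
grip_force: 24.9
time: 19.63
position: [0.575, 0.0675, 0.1997]
tool_rot: [0.071, 0.997, -0.0, 0.003]
ft_force: [0.0, 0.1, -0.2]
grip_width: 0.0348
grip_force: 0.0
time: 20.47
position: [0.5326, -0.2138, 0.1596]
tool_rot: [0.073, 0.997, 0.0, -0.001]
ft_force: [-0.4, 0.5, -0.2]
grip_width: 0.0476
grip_force: 0.0
[[ 0.57    0.0682  0.1018  0.0051]
 [ 0.5668  0.0135  0.1222  0.0008]
 [ 0.5631 -0.038   0.1414  0.0038]]
([-0.0211, 0.5823, -0.0016, 0.0003], 171.8)
```

Run:
```python
from h import *
d=shot("wrist","pics/w3.png")
print(proj(d,[.5757,-.3367,.053]))
for a,n in orange(d,60): print(a.round(),n,onz(d,a,.055).round(3))
print([np.round(x["point"]).tolist()+[x["conf"]] for x in vision.look_for("wrist","vial_1")])
```

```text
[248.513484   138.53217411]
[211. 504.] 385 [0.601 0.088 0.055]
[207. 465.] 241 [0.583 0.017 0.055]
[[208.0, 494.0, 0.8], [206.0, 453.0, 0.61]]
```

View pics/w3.png

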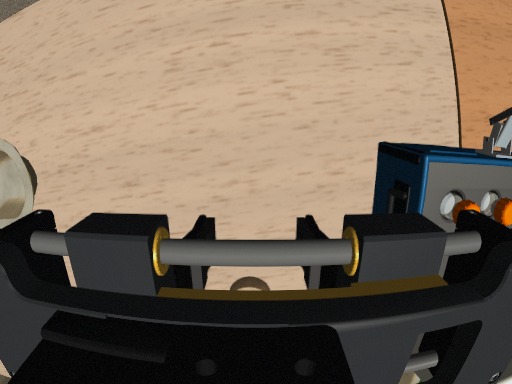

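The last vial is hidden under the gripper's own body (predicted at 248,138). I'll step to the near side of it and look again.

```bash
python3 -m handwheel '[[0.05,-0.1,0,0],[0.05,-0.2,0,0],[0.05,-0.3,0,0],[0.05,-0.36,0,0],[0.05,-0.38,0,0],[0.05,-0.38,0,0]]'
python3 - <<'E'
from h import *
print(caps().round(4))
d=shot("wrist","pics/w4.png")
for a,n in orange(d,60): print(a.round(),n,onz(d,a,.053).round(3))
E
```

```text
time: 21.17
position: [0.5028, -0.3223, 0.1613]
tool_rot: [0.071, 0.997, -0.0, 0.0]
ft_force: [0.4, 0.3, -0.7]
grip_width: 0.0477
grip_force: 0.0
[[ 0.5711  0.0705  0.1016  0.0064]
 [ 0.567   0.0134  0.1227  0.0011]
 [ 0.563  -0.0378  0.1416  0.0038]
 [ 0.5782 -0.3378  0.0565  0.0026]]
[269. 248.] 108 [ 0.584 -0.339  0.053]
[371. 507.] 83 [0.951 0.133 0.053]
```

```bash
python3 -m handwheel '[[-0.1,-0.01,0,0],[-0.2,-0.02,0,0],[-0.235,-0.02,0,0],[-0.235,-0.02,0,0],[-0.235,-0.02,0,0]]'
python3 - <<'E'
from h import *
p=wcap([.5757,-.3367,.053]);print(p.round(4));print(togo([p[0],p[1],.04],np.radians(171.7)))
E
```

```text
time: 21.73
position: [0.5712, -0.3361, 0.1605]
tool_rot: [0.07, 0.998, 0.001, -0.001]
ft_force: [-0.8, 0.6, -0.4]
grip_width: 0.0481
grip_force: 0.0
pred [195. 256.] seen [195. 254.] area 468
[ 0.5753 -0.338   0.053 ]
([-0.018, -0.0042, 0.4015, 0.0007], 171.9)
```

```bash
python3 -m handwheel '[[-0.017,-0.004,0.12,0],[-0.017,-0.004,0.24,0],[-0.017,-0.004,0.34,0],[-0.017,-0.004,0.38,0],[-0.017,-0.004,0.4,0],[-0.017,-0.004,0.4,0]]'; python3 -m handwheel '[[0,0,0,0],[0,0,0,0],[0,0,0,0],[0,0,0,0],[0,0,0,0],[0,0,-0.02,0],[0,0,-0.08,0],[0,0,-0.2,0],[0,0,-0.32,0],[0,0,-0.44,0],[0,0,-0.5,0],[0,0,-0.5,0],[0,0,-0.5,0]]' 0 25;  python3 -m handwheel '[[0,0.1,0,0],[0,0.22,0,0],[0.02,0.34,0,0],[0.04,0.47,0,0],[0.06,0.6,0,0],[0.08,0.72,0,0],[0.1,0.84,0,0],[0.12,0.93,0,0],[0.12,0.96,0,0],[0.12,0.96,0,0]]'
python3 - <<'E'
from h import *
print(togo([.581,.1178,.19],np.radians(171.7)))
E
```

```text
time: 22.28
position: [0.575, -0.3395, 0.0401]
tool_rot: [0.071, 0.997, 0.001, -0.001]
ft_force: [0.9, 0.4, 0.7]
grip_width: 0.0478
grip_force: 0.0
time: 23.37
position: [0.5765, -0.3404, 0.1926]
tool_rot: [0.071, 0.997, -0.001, 0.001]
ft_force: [0.2, -0.3, -0.7]
grip_width: 0.0226
grip_force: 24.8
time: 24.2
position: [0.5798, -0.0472, 0.1891]
tool_rot: [0.069, 0.998, 0.001, -0.002]
ft_force: [0.1, -0.2, -0.6]
grip_width: 0.0228
grip_force: 24.8
([0.0719, 0.5454, -0.0023, 0.001], 172.1)
```

```bash
python3 -m handwheel '[[0.02,0.1,0,0],[0.04,0.22,0,0],[0.06,0.34,0,0],[0.07,0.46,0,0],[0.07,0.53,0,0],[0.07,0.545,0,0],[0.07,0.545,0,0],[0.07,0.545,0,0]]'
python3 - <<'E'
from h import *
print(togo([.581,.1178,.113],np.radians(171.7)))
E
```

```text
time: 24.87
position: [0.5839, 0.1132, 0.1902]
tool_rot: [0.071, 0.997, -0.001, -0.001]
ft_force: [-0.9, -0.4, -0.0]
grip_width: 0.0226
grip_force: 24.8
([0.0114, 0.0142, 0.2572, 0.0003], 171.8)
```

```bash
python3 -m handwheel '[[0.006,0.011,0.06,0],[0.009,0.013,0.1,0],[0.009,0.013,0.12,0],[0.009,0.013,0.12,0]]'
python3 - <<'E'
from h import *
print(togo([.581,.1178,.113],np.radians(171.7)))
E
```

```text
time: 25.2
position: [0.5806, 0.1171, 0.1532]
tool_rot: [0.072, 0.997, -0.0, -0.002]
ft_force: [0.1, -0.6, -0.3]
grip_width: 0.0226
grip_force: 24.8
([-0.0014, 0.0025, 0.1341, 0.0], 171.7)
```

```bash
python3 -m handwheel '[[0,0.001,0.05,0],[0,0.001,0.08,0],[0,0.001,0.1,0],[0,0.001,0.115,0],[0,0.001,0.128,0],[0,0.001,0.135,0],[0,0.001,0.135,0]]'; python3 -m handwheel '[[0,0,0,0],[0,0,0,0],[0,0,0,0],[0,0,-0.02,0],[0,0,-0.06,0],[0,0,-0.12,0],[0,0,-0.16,0],[0,0,-0.16,0],[0,0,-0.16,0]]' 40; python3 -m handwheel '[[0,0,0,0],[0,0,0,0],[0,0,0,0],[0,0,0,0],[0,0,0,0],[0,0,0,0]]' 0
python3 - <<'E'
from h import *
d=shot("wrist","pics/w5.png")
print(togo([.581,.1178,.14],np.radians(171.7)))
E
```

```text
time: 25.78
position: [0.5817, 0.1194, 0.1142]
tool_rot: [0.071, 0.997, -0.0, -0.0]
ft_force: [-1.4, -0.3, -1.0]
grip_width: 0.0224
grip_force: 24.8
time: 26.53
position: [0.5822, 0.1195, 0.1635]
tool_rot: [0.071, 0.997, 0.0, 0.001]
ft_force: [-0.2, 0.2, -0.7]
grip_width: 0.0345
grip_force: 0.0
time: 27.03
position: [0.5815, 0.1194, 0.1621]
tool_rot: [0.071, 0.997, -0.0, -0.0]
ft_force: [-0.1, 0.2, 0.8]
grip_width: 0.0041
grip_force: 0.0
([0.001, -0.0055, 0.0739, 0.0004], 171.8)
```

View pics/w5.png

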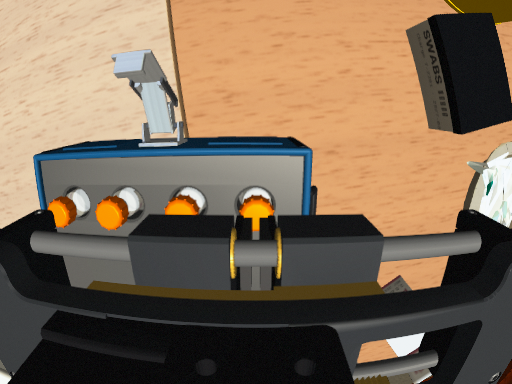

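All four vials stand in pockets with the caps raised, and the shut fingers are over the fourth. Now I press the caps.

```bash
python3 -m handwheel '[[0.001,-0.005,0.03,0],[0.001,-0.005,0.05,0],[0.001,-0.005,0.065,0],[0.001,-0.005,0.08,0],[0.001,-0.005,0.08,0]]' 0 20;  python3 -m handwheel '[[0,0,0.008,0],[0,0,0.016,0],[0,0,0.018,0],[0,0,0.02,0],[0,0,0.02,0]]'; python3 -m handwheel '[[0,0,0.005,0],[0,0,0.01,0],[0,0,0.01,0],[0,0,0.01,0]]'
```

```text
time: 27.5
position: [0.5806, 0.1179, 0.1373]
tool_rot: [0.071, 0.997, -0.0, -0.001]
ft_force: [-0.3, -0.0, 0.0]
grip_width: 0.0002
grip_force: 0.0
time: 27.92
position: [0.5814, 0.118, 0.1335]
tool_rot: [0.071, 0.997, 0.0, 0.001]
ft_force: [-1.4, -0.5, 6.4]
grip_width: 0.0006
grip_force: 3.2
time: 28.25
position: [0.5823, 0.118, 0.1333]
tool_rot: [0.071, 0.997, 0.0, 0.002]
ft_force: [-4.0, -0.9, 20.1]
grip_width: 0.0008
grip_force: 10.3
```

```bash
for i in 1 2 3; do python3 -m handwheel '[[0,0,-0.05,0],[0,0,-0.09,0],[0,-0.09,-0.09,0],[0,-0.1735,-0.09,0],[0,-0.1735,-0.09,0],[0,-0.1735,-0.06,0],[0,-0.1735,-0.04,0],[0,-0.1735,-0.03,0],[0,-0.1735,-0.025,0],[0,-0.1735,-0.02,0],[0,-0.1735,-0.015,0],[0,-0.1735,-0.01,0],[0,-0.1735,-0.005,0],[0,-0.1735,0,0],[0,-0.1735,0,0],[0,-0.1735,0,0]]'; done
```

```text
time: 29.58
position: [0.5747, 0.0668, 0.1333]
tool_rot: [0.071, 0.997, 0.0, 0.002]
ft_force: [-5.3, -0.2, 24.2]
grip_width: 0.0003
grip_force: 11.8
time: 30.92
position: [0.5673, 0.0154, 0.1333]
tool_rot: [0.071, 0.997, 0.0, 0.002]
ft_force: [-4.5, 0.2, 24.6]
grip_width: 0.0003
grip_force: 12.1
time: 32.25
position: [0.5595, -0.0362, 0.1333]
tool_rot: [0.071, 0.997, -0.0, 0.001]
ft_force: [-6.0, 1.8, 25.6]
grip_width: 0.0005
grip_force: 12.8
```

All four caps stop at the same hard height (TCP 0.1333, the home height), so they are down. Next I go over and behind the lid.

```bash
python3 -m handwheel '[[0,0,-0.1,0],[0,0,-0.22,0],[0,0,-0.34,0],[0,0,-0.46,0],[0,0,-0.58,0],[0,0.05,-0.62,0],[-0.1,0.12,-0.62,0],[-0.22,0.2,-0.62,0],[-0.34,0.26,-0.62,0],[-0.44,0.26,-0.62,0],[-0.5,0.26,-0.62,0],[-0.52,0.26,-0.62,0],[-0.52,0.26,-0.62,0],[-0.52,0.26,-0.62,0]]'
python3 - <<'E'
from h import *
print(togo([.718,.019,.2436],np.radians(171.7)))
d=shot("side","pics/s2.png")
for n,P in dict(edge=(.6889,.0233,.25),tip=robot.get_obs()["position"]-[0,0,.008]).items(): print(n,proj(d,P).round())
cv2.imwrite("pics/s2c.png",cv2.resize(d["frame"][60:260,160:400,::-1],None,fx=2.5,fy=2.5))
E
```

```text
time: 33.42
position: [0.7234, 0.0187, 0.3146]
tool_rot: [0.071, 0.997, 0.0, -0.001]
ft_force: [-0.4, -0.5, -0.9]
grip_width: 0.0003
grip_force: 0.0
([0.0175, -0.0015, 0.2366, 0.0004], 171.8)
edge [136. 305.]
tip [114. 321.]
```

View pics/s2c.png

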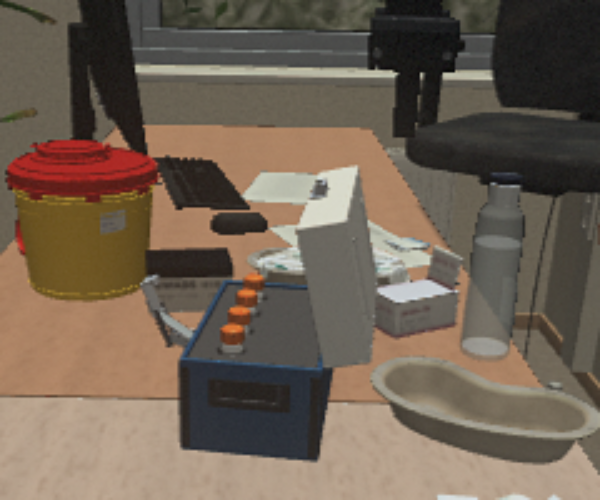

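The side view shows the four capped vials in the foam, the lid standing open, and the finger tip (crop about 405,135) above and behind the lid's top edge. I lower behind the edge and push along the arc.

```bash
python3 -m handwheel '[[0,0,0.08,0],[0,0,0.16,0],[0,0,0.22,0],[0,0,0.236,0],[0,0,0.236,0]]'; python3 -m handwheel '[[0.02,0,0,0],[0.04,0,0,0],[0.06,0,-0.003,0],[0.08,0,-0.005,0],[0.1,0,-0.007,0],[0.12,0,-0.009,0],[0.14,0,-0.01,0],[0.16,0,-0.01,0],[0.18,0,-0.008,0],[0.2,0,-0.007,0],[0.22,0,-0.005,0],[0.24,0,-0.004,0],[0.24,0,-0.004,0]]'
```

```text
time: 33.88
position: [0.7224, 0.0186, 0.2433]
tool_rot: [0.071, 0.997, 0.0, -0.002]
ft_force: [-0.3, -0.5, 0.2]
grip_width: 0.0002
grip_force: 0.0
time: 34.97
position: [0.6509, 0.0291, 0.2454]
tool_rot: [0.071, 0.997, 0.0, -0.002]
ft_force: [0.5, 0.7, 1.5]
grip_width: 0.0005
grip_force: 0.8
```

```bash
python3 -m handwheel '[[0.025,0,0.005,0],[0.05,0,0.012,0],[0.075,0,0.019,0],[0.1,0,0.029,0],[0.123,0,0.04,0],[0.146,0,0.052,0],[0.168,0,0.066,0],[0.19,0,0.08,0],[0.21,0,0.095,0],[0.21,0,0.095,0]]'
python3 - <<'E'
from h import *
d=shot("side","pics/s3.png")
cv2.imwrite("pics/s3c.png",cv2.resize(d["frame"][60:260,160:400,::-1],None,fx=2.5,fy=2.5))
E
```

```text
time: 35.8
position: [0.5878, 0.038, 0.2157]
tool_rot: [0.071, 0.997, -0.0, -0.003]
ft_force: [-0.8, 0.0, 0.8]
grip_width: 0.0006
grip_force: 0.0
```

View pics/s3c.png

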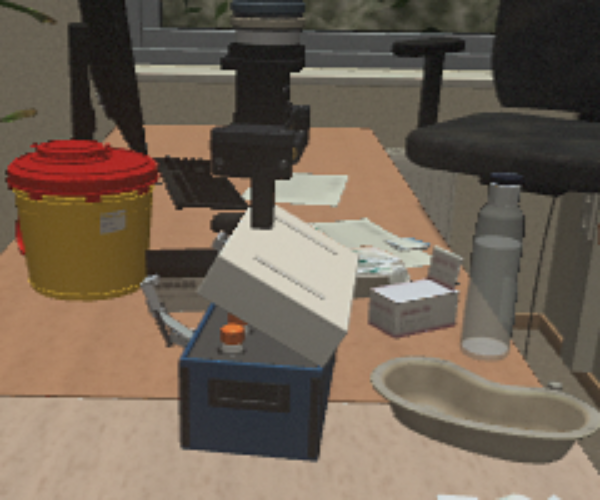

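The lid is at about 30°, with the finger tip (crop 262,225) on its top. I carry on down until it is shut.

```bash
python3 -m handwheel '[[0.018,0,0.017,0],[0.036,0,0.035,0],[0.055,0,0.054,0],[0.07,0,0.075,0],[0.085,0,0.097,0],[0.1,0,0.118,0],[0.112,0,0.142,0],[0.124,0,0.165,0],[0.13,0,0.18,0],[0.13,0,0.188,0],[0.13,0,0.188,0]]'; python3 -m handwheel '[[0,0,0.005,0],[0,0,0.01,0],[0,0,0.01,0]]'
```

```text
time: 36.77
position: [0.5515, 0.0434, 0.1606]
tool_rot: [0.071, 0.997, 0.0, -0.001]
ft_force: [0.8, 0.4, 0.2]
grip_width: 0.0006
grip_force: 0.0
time: 37.02
position: [0.5521, 0.0433, 0.1603]
tool_rot: [0.071, 0.997, -0.0, 0.0]
ft_force: [-5.5, 0.4, 17.5]
grip_width: 0.0007
grip_force: 8.5
```

```bash
python3 -m handwheel '[[0,0,-0.08,0],[0,0,-0.16,0],[0,0,-0.2,0],[0,0,-0.2,0],[0,0,-0.2,0]]'
python3 - <<'E'
from h import *
d=shot("wrist","pics/w6.png");t=shot("top")
c=np.array([.5944,.0371]);ux=np.array([.9895,-.144])
def W(out,z): return np.r_[c-ux*(.07+out),z]
for n,P in dict(hook=W(.0545,.142),back=W(.0527,.136),end=W(.056,.123),pin=W(.0338,.075),pivot=W(.016,.072),lidfront=W(0,.152),keeper=W(.01,.127)).items():
    print(n,P.round(4),"wrist",proj(d,P).round(),"top",proj(t,P).round())
for cam in("wrist","top"):
  for l in["claw_hook","lever_end","keeper"]:
    print(cam,l,[(np.round(x["point"]).tolist(),round(x["conf"],2)) for x in vision.look_for(cam,l)])
print(robot.get_obs()["position"],togo([*W(.09,.2)],np.radians(171.7)))
cv2.imwrite("pics/w6.png",cv2.resize(d["frame"][20:220,130:400,::-1],None,fx=2.5,fy=2.5))
E
```

```text
time: 37.43
position: [0.5527, 0.0432, 0.2182]
tool_rot: [0.071, 0.997, 0.0, 0.001]
ft_force: [0.1, 0.0, -0.6]
grip_width: 0.0003
grip_force: 0.0
hook [0.4712 0.055  0.142 ] wrist [ 96. 256.] top [226. 200.]
back [0.473  0.0548 0.136 ] wrist [ 98. 256.] top [225. 200.]
end [0.4697 0.0552 0.123 ] wrist [ 95. 256.] top [227. 201.]
pin [0.4917 0.052  0.075 ] wrist [120. 256.] top [218. 206.]
pivot [0.5093 0.0495 0.072 ] wrist [138. 256.] top [211. 207.]
lidfront [0.5251 0.0472 0.152 ] wrist [168. 256.] top [200. 204.]
keeper [0.5152 0.0486 0.127 ] wrist [150. 256.] top [206. 205.]
wrist claw_hook [([91.0, 260.0], 0.64), ([191.0, 257.0], 0.42)]
wrist lever_end [([110.0, 259.0], 0.93), ([274.0, 86.0], 0.61)]
wrist keeper [([193.0, 255.0], 0.66)]
top claw_hook [([229.0, 202.0], 0.49)]
top lever_end [([217.0, 207.0], 0.52)]
top keeper [([170.0, 249.0], 0.63), ([220.0, 208.0], 0.32)]
[0.55187323 0.04319648 0.21719732] ([0.39, 0.0011, 0.0579, 0.0004], 171.8)
```

View pics/w6.png

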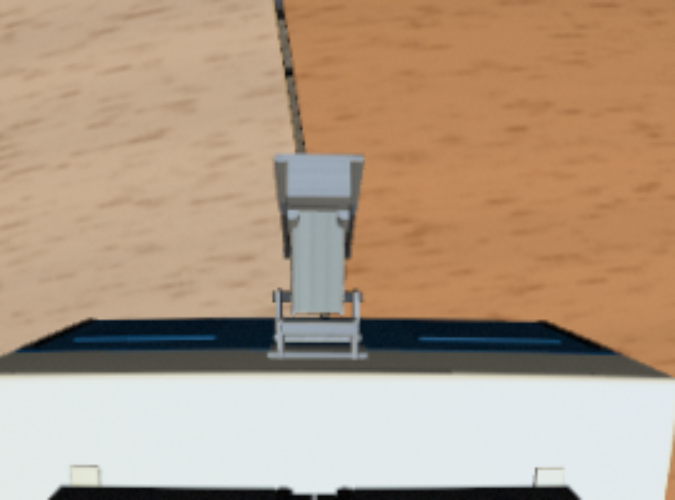

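The latch's top piece spans wrist rows 82 to 104, further out than predicted for a lever at 2.02, so I'll measure the lever angle in the side view.

```bash
cat >> h.py <<'E'
CC=np.array([.5944,.0371]);UX=np.array([.9895,-.144]);UY=np.array([.144,.9895])
def W(out,z,y=0): return np.r_[CC-UX*(.07+out)+UY*y,z]
def latch(lev,claw=-2.32):
    a=np.arctan2(29,59)+lev;b=np.arctan2(-5,17)+lev;lean=-(lev+claw)
    po,pz=.016+.0177*np.sin(b),.072-.0177*np.cos(b)
    return dict(pin=(po,pz),end=(.016+.065*np.sin(a),.072-.065*np.cos(a)),hook=(po+.07*np.sin(lean),pz+.07*np.cos(lean)))
E
python3 - <<'E'
from h import *
d=shot("side");w=shot("wrist")
for L in (2.02,1.85,1.7,1.55):
    l=latch(L);print(L,{k:(np.round(v,3).tolist(),proj(d,W(*v)).round(1).tolist(),proj(w,W(*v)).round(1).tolist()) for k,v in l.items()})
print("pivot",proj(d,W(.016,.072)).round(1),"keeper",proj(d,W(.01,.127)).round(1),"lidfr",proj(d,W(0,.152)).round(1))
cv2.imwrite("pics/s4.png",cv2.resize(d["frame"][140:215,195:275,::-1],None,fx=8,fy=8,interpolation=cv2.INTER_CUBIC))
E
```

```text
2.02 {'pin': ([0.033, 0.075], [194.7, 228.9], [121.5, 255.9]), 'end': ([0.056, 0.123], [177.8, 220.5], [96.0, 256.2]), 'hook': ([0.054, 0.142], [171.4, 221.0], [97.1, 256.2])}
1.85 {'pin': ([0.034, 0.072], [195.7, 228.9], [121.2, 255.9]), 'end': ([0.064, 0.116], [180.2, 217.7], [87.1, 256.2]), 'hook': ([0.065, 0.134], [173.7, 217.1], [83.6, 256.3])}
1.7 {'pin': ([0.033, 0.069], [196.6, 229.0], [121.3, 255.9]), 'end': ([0.07, 0.108], [182.7, 215.7], [81.2, 256.2]), 'hook': ([0.074, 0.126], [176.3, 214.1], [74.1, 256.3])}
1.55 {'pin': ([0.033, 0.067], [197.5, 229.2], [121.9, 255.9]), 'end': ([0.075, 0.099], [185.4, 214.1], [77.1, 256.2]), 'hook': ([0.082, 0.117], [179.3, 211.6], [67.0, 256.3])}
pivot [196.1 235.1] keeper [177.6 237. ] lidfr [169.1 240.6]
```

View pics/s4.png

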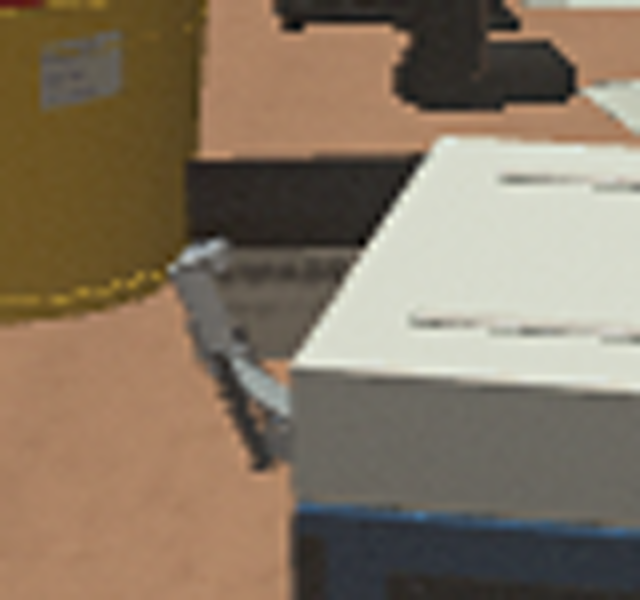

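The hook shows at side crop (200,258), i.e. row about 172, col 220, which matches a lever angle of about 2. So I tip the claw with tips at z about 0.132, above the lip.

```bash
python3 -m handwheel '[[0.1,0,0,0],[0.2,0,0,0],[0.3,0,0,0],[0.39,0,0,0],[0.425,0,0,0],[0.425,0,0,0],[0.425,0,0.1,0],[0.425,0,0.2,0],[0.425,0,0.25,0],[0.425,0,0.255,0],[0.425,0,0.255,0]]' 0
python3 - <<'E'
from h import *
o=robot.get_obs();p=o["position"];print("out",-(p[:2]-CC)@UX-.07,"y",(p[:2]-CC)@UY,p[2],o["ft_force"])
E
```

```text
time: 38.85
position: [0.4277, 0.0609, 0.1408]
tool_rot: [0.071, 0.997, -0.0, 0.0]
ft_force: [0.3, -0.5, 0.5]
grip_width: 0.0003
grip_force: 0.0
out 0.09837295261009685 y -0.00046264493253872816 0.14081604613012721 [ 0.31607976 -0.46860231  0.47562738]
```

```bash
python3 -m handwheel '[[-0.04,0,0,0],[-0.08,0,0,0],[-0.1,0,0,0],[-0.12,0,0,0],[-0.14,0,0,0],[-0.16,0,0,0],[-0.18,0,0,0],[-0.195,0,0,0],[-0.21,0,0,0],[-0.21,0,0,0]]'; python3 -m handwheel '[[0.04,0,0,0],[0.1,0,0,0],[0.2,0,0,0],[0.3,0,0,0],[0.33,0,0,0],[0.33,0,0,0]]'
python3 - <<'E'
from h import *
d=shot("side")
for l in["claw_hook","lever_end","keeper"]:print(l,[(np.round(x["point"]).tolist(),round(x["conf"],2)) for x in vision.look_for("side",l)])
cv2.imwrite("pics/s5.png",cv2.resize(d["frame"][140:215,195:275,::-1],None,fx=8,fy=8,interpolation=cv2.INTER_CUBIC))
E
```

```text
time: 39.68
position: [0.4896, 0.0521, 0.1415]
tool_rot: [0.071, 0.997, -0.0, 0.001]
ft_force: [-0.1, -0.2, -0.6]
grip_width: 0.0005
grip_force: 0.0
time: 40.18
position: [0.3865, 0.0671, 0.1413]
tool_rot: [0.071, 0.997, 0.0, -0.002]
ft_force: [0.8, 0.8, -0.6]
grip_width: 0.0009
grip_force: 0.0
claw_hook []
lever_end []
keeper [([182.0, 264.0], 0.66)]
```

View pics/s5.png

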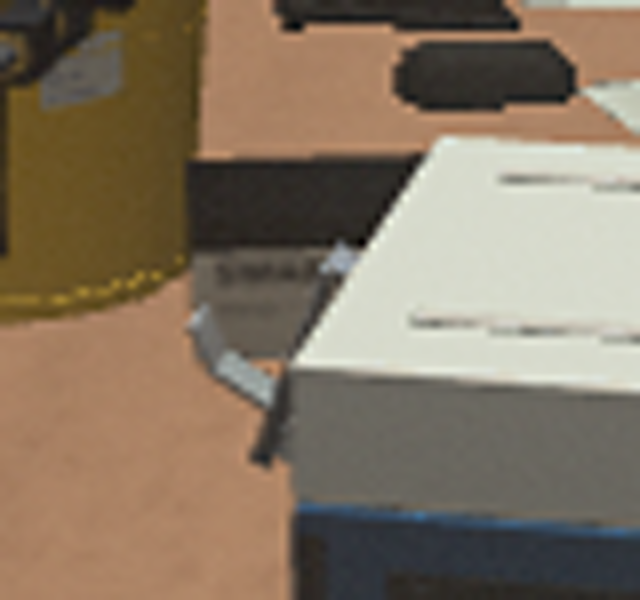

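The claw now leans on the lid (hook at crop 340,258) and the lever's end is at crop (195,310), giving a lever angle of about 1.95. Next I bring the lever down from above.

```bash
python3 -m handwheel '[[0,0,-0.04,0],[-0.08,0,-0.06,0],[-0.18,0,-0.06,0],[-0.26,0,-0.06,0],[-0.28,0,-0.06,0],[-0.28,0,-0.06,0],[-0.28,0,-0.06,0]]'
python3 - <<'E'
from h import *
o=robot.get_obs();p=o["position"];print("out",-(p[:2]-CC)@UX-.07,"y",(p[:2]-CC)@UY,p[2],o["ft_force"])
E
```

```text
time: 40.97
position: [0.4728, 0.0544, 0.1589]
tool_rot: [0.071, 0.997, 0.0, -0.001]
ft_force: [-1.5, 0.5, -0.3]
grip_width: 0.0007
grip_force: 0.0
out 0.05278455108531692 y -0.0003387130780132829 0.15893581064024137 [-1.51582826  0.45455289 -0.27946245]
```

```bash
python3 -m handwheel '[[0.002,0,0.04,0],[0.004,0,0.08,0],[0.004,0,0.1,0],[0.014,0,0.11,0],[0.024,0,0.12,0],[0.034,0,0.13,0],[0.044,0,0.145,0],[0.055,0,0.16,0],[0.067,0,0.178,0],[0.074,0,0.196,0],[0.081,0,0.214,0],[0.087,0,0.232,0],[0.091,0,0.25,0],[0.094,0,0.27,0],[0.094,0,0.27,0]]'
python3 - <<'E'
from h import *
o=robot.get_obs();p=o["position"];print("out",-(p[:2]-CC)@UX-.07,"y",(p[:2]-CC)@UY,p[2],o["ft_force"])
d=shot("side")
for l in["claw_hook","lever_end"]:print(l,[(np.round(x["point"]).tolist(),round(x["conf"],2)) for x in vision.look_for("side",l)])
cv2.imwrite("pics/s6.png",cv2.resize(d["frame"][140:215,195:275,::-1],None,fx=8,fy=8,interpolation=cv2.INTER_CUBIC))
E
```

```text
time: 42.22
position: [0.445, 0.0585, 0.0774]
tool_rot: [0.071, 0.997, 0.0, -0.001]
ft_force: [-0.0, -0.5, -0.0]
grip_width: 0.0003
grip_force: 0.0
out 0.08086663552716686 y -0.00037546844472808504 0.0773640651722825 [-0.01057764 -0.52724497 -0.04719938]
claw_hook []
lever_end []
```

View pics/s6.png

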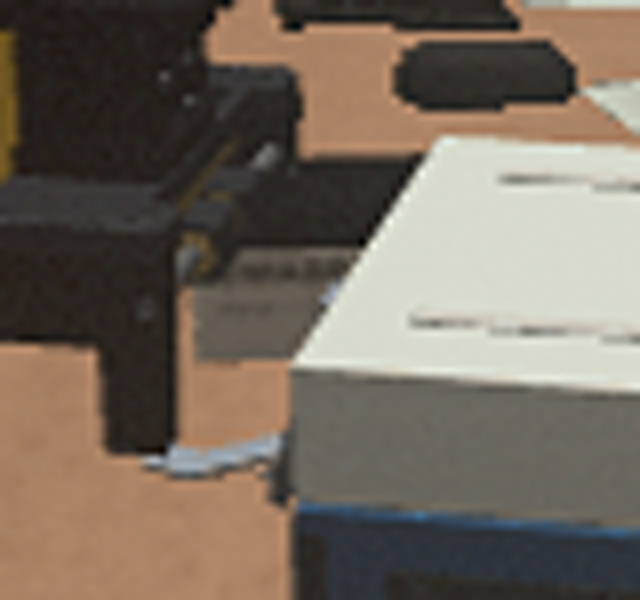

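The finger (crop 140,450) rests on the horizontal lever, and the hook is sinking towards the keeper. I continue down.

```bash
python3 -m handwheel '[[-0.001,0,0.018,0],[-0.003,0,0.036,0],[-0.004,0,0.056,0],[-0.006,0,0.075,0],[-0.013,0,0.093,0],[-0.02,0,0.11,0],[-0.028,0,0.126,0],[-0.036,0,0.142,0],[-0.043,0,0.154,0],[-0.05,0,0.165,0],[-0.05,0,0.165,0]]'
python3 - <<'E'
from h import *
o=robot.get_obs();p=o["position"];print("out",-(p[:2]-CC)@UX-.07,"y",(p[:2]-CC)@UY,p[2],o["ft_force"])
E
```

```text
time: 43.28
position: [0.4604, 0.0563, 0.0282]
tool_rot: [0.071, 0.997, 0.0, -0.001]
ft_force: [-0.1, 0.3, 0.1]
grip_width: 0.0005
grip_force: 0.0
out 0.06535550714418759 y -0.0003301335668538618 0.028156370670685677 [-0.10424369  0.28733844  0.14802273]
```

```bash
python3 -m handwheel '[[0,0,-0.03,0],[0.05,0,-0.03,0],[0.085,0,-0.01,0],[0.085,0,0.025,0],[0.085,0,0.037,0],[0.06,0,0.037,0],[0.03,0,0.037,0],[0.01,0,0.037,0],[-0.01,0,0.037,0],[-0.025,0,0.037,0],[-0.035,0,0.037,0],[-0.035,0,0.037,0]]'
python3 - <<'E'
from h import *
o=robot.get_obs();p=o["position"];print("out",-(p[:2]-CC)@UX-.07,"y",(p[:2]-CC)@UY,p[2],o["ft_force"])
E
```

```text
time: 44.28
position: [0.4704, 0.0549, 0.0179]
tool_rot: [0.071, 0.997, 0.0, -0.001]
ft_force: [-1.3, -0.6, 0.9]
grip_width: 0.0006
grip_force: 0.5
out 0.055242053829170995 y -0.00027560999139988266 0.017901733553274582 [-1.33758305 -0.61690177  0.94661602]
```

```bash
python3 -m handwheel '[[-0.006,0,0,0],[-0.012,0,0,0],[-0.012,0,0,0],[-0.012,0,0,0]]';python3 -m handwheel '[[-0.005,0,0,0],[-0.01,0,0,0],[-0.01,0,0,0],[-0.01,0,0,0]]'
python3 - <<'E'
from h import *
o=robot.get_obs();p=o["position"];print("out",-(p[:2]-CC)@UX-.07,p[2],o["ft_force"])
E
```

```text
time: 44.62
position: [0.471, 0.0548, 0.0177]
tool_rot: [0.071, 0.997, 0.0, -0.003]
ft_force: [-5.4, 0.5, 4.6]
grip_width: 0.0005
grip_force: 2.7
time: 44.95
position: [0.4713, 0.0548, 0.0176]
tool_rot: [0.071, 0.997, 0.0, -0.006]
ft_force: [-7.8, 0.4, 6.6]
grip_width: 0.0004
grip_force: 4.3
out 0.05434359752215154 0.017585025633134875 [-7.75301878  0.43898413  6.62852557]
```

It meets a hard stop with the finger face at 45 mm out, which is the home position. I retreat and check.

```bash
python3 -m handwheel '[[0.06,0,0,0],[0.14,0,0,0],[0.2,0,-0.1,0],[0.2,-0.1,-0.2,0],[0.2,-0.22,-0.32,0],[0.2,-0.34,-0.44,0],[0.2,-0.46,-0.5,0],[0.2,-0.58,-0.5,0],[0.2,-0.7,-0.5,0],[0.2,-0.7,-0.5,0],[0.2,-0.7,-0.5,0]]'
python3 - <<'E'
from h import *
d=shot("side");t=shot("top")
a=cv2.resize(d["frame"][140:215,195:275,::-1],None,fx=5,fy=5,interpolation=cv2.INTER_CUBIC)
b=cv2.resize(t["frame"][170:245,165:245,::-1],None,fx=5,fy=5,interpolation=cv2.INTER_CUBIC)
cv2.imwrite("pics/fin.png",np.hstack([a,b]))
print("end home side",proj(d,W(.045,.013)),"hook",proj(d,W(.01,.127)),"top end",proj(t,W(.045,.013)),"hook",proj(t,W(.01,.13)))
E
```

```text
time: 45.87
position: [0.3892, -0.1488, 0.1685]
tool_rot: [0.074, 0.997, -0.001, 0.002]
ft_force: [-0.0, 0.8, 0.8]
grip_width: 0.0006
grip_force: 0.0
end home side [214.44056653 225.36076736] hook [177.64173602 237.048083  ] top end [225.06504754 207.91008911] hook [205.67223223 204.37994855]
```

View pics/fin.png

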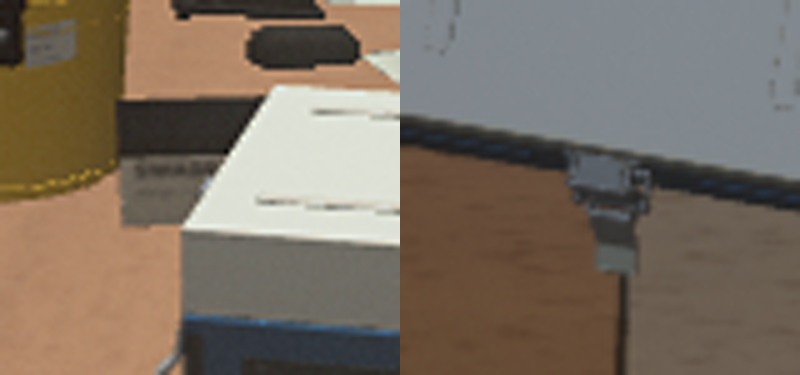

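The lever's end is at its home pixel (224,208 against a predicted 225,208). One last close wrist look to confirm the hook is over the bar.

```bash
python3 -m handwheel '[[0,0,-0.1,0],[-0.1,0,-0.15,0],[-0.22,0.08,-0.15,0],[-0.34,0.2,-0.15,0],[-0.42,0.32,-0.15,0],[-0.42,0.44,-0.15,0],[-0.42,0.54,-0.15,0],[-0.42,0.6,-0.12,0],[-0.42,0.63,-0.1,0],[-0.42,0.63,-0.1,0],[-0.42,0.63,-0.1,0]]'
python3 - <<'E'
from h import *
d=shot("wrist")
print(robot.get_obs()["position"],[proj(d,W(*p)).round(1).tolist() for p in[(.01,.127),(0,.152),(.045,.013),(.016,.072)]])
cv2.imwrite("pics/fin2.png",cv2.resize(d["frame"][90:210,180:340,::-1],None,fx=5,fy=5,interpolation=cv2.INTER_CUBIC))
E
```

```text
time: 46.88
position: [0.5386, 0.0249, 0.197]
tool_rot: [0.07, 0.998, -0.0, -0.001]
ft_force: [0.6, -1.0, -1.0]
grip_width: 0.0004
grip_force: 0.0
[0.53914335 0.02378332 0.19744736] [[169.1, 282.2], [190.0, 284.9], [120.2, 273.9], [152.1, 277.2]]
```

View pics/fin2.png

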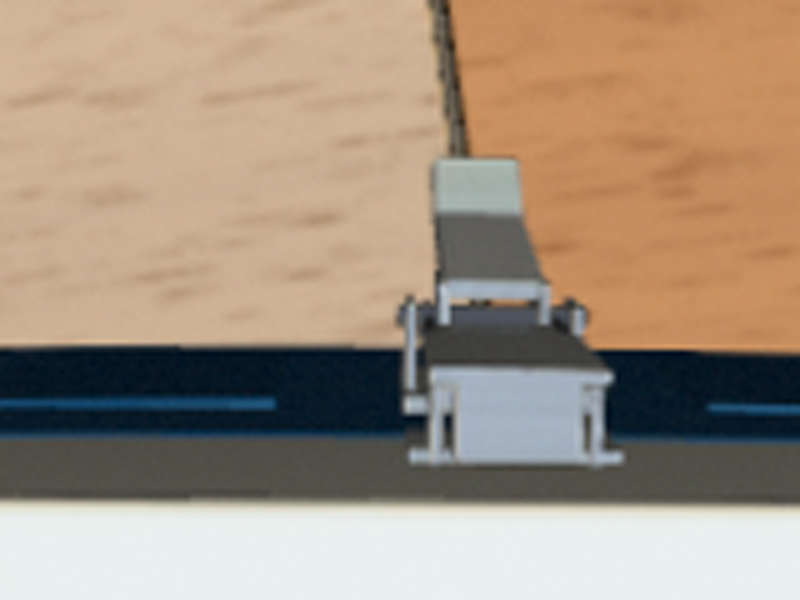

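The claw's hook plate (crop rows 370 to 465) covers the keeper bar between its brackets, and the lever lies home. The robot is touching nothing, so I hand in.

```bash
python3 -c "
from rig import job
print(job.hand_in())"
```

```text
the job is handed in; nothing more can be done
None
```

All four vials are in the foam pockets with their caps pressed home, the lid is shut, the claw is over the keeper with the lever at its home stop, and the job is handed in; no verdict came back.

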